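# Move the row of tacked header spigots to the purge bar in the same order

### The job

The four tacked exhaust spigots standing on the pins of the steel strip are in cylinder order and now have to be back-purged for welding. Move them all to the aluminium purge bar, one on each post, flange down and standing flat on the copper seats, keeping the row in the same order from left to right as the robot sees it: the leftmost spigot on the leftmost post, and so on to the rightmost. Set each one down gently rather than dropping it, as the tacks are fragile.

Things in the scene. Friction and masses are not known exactly. Their poses are not given: they have to be found in the camera images.
- spigot_a_mid (a point): The shortest spigot: loose bare-steel tube stub on a round flange, 50 mm tall overall, open right through, about 180 g. Tube 42.4 mm outside diameter, bore 38.4 mm; flange at the foot 60 mm diameter, 6 mm thick. This point: on the axis half-way up, 25 mm above the flange's underside; z points up the tube.
- spigot_b_mid (a point): The second shortest spigot: loose bare-steel tube stub on a round flange, 65 mm tall overall, open right through, about 210 g. Tube 42.4 mm outside diameter, bore 38.4 mm; flange at the foot 60 mm diameter, 6 mm thick. This point: on the axis half-way up, 32.5 mm above the flange's underside; z points up the tube.
- spigot_c_mid (a point): The second longest spigot: loose bare-steel tube stub on a round flange, 80 mm tall overall, open right through, about 240 g. Tube 42.4 mm outside diameter, bore 38.4 mm; flange at the foot 60 mm diameter, 6 mm thick. This point: on the axis half-way up, 40 mm above the flange's underside; z points up the tube.
- spigot_d_mid (a point): The longest spigot: loose bare-steel tube stub on a round flange, 95 mm tall overall, open right through, about 270 g. Tube 42.4 mm outside diameter, bore 38.4 mm; flange at the foot 60 mm diameter, 6 mm thick. This point: on the axis half-way up, 47.5 mm above the flange's underside; z points up the tube.
- pin_a: The fixed pin on the strip over which the 50 mm spigot stands at the start (the four pins look alike). Dark steel shoulder, 48 mm diameter, 4 mm high, with an upright bullet-nosed 16 mm pin, 38 mm tall in all. Origin: on its axis at the shoulder's underside, on the strip's top; the spigot stands on the shoulder, 4 mm above it, off-centre by up to 6 mm.
- pin_b: The fixed pin on the strip over which the 65 mm spigot stands at the start (the four pins look alike). Dark steel shoulder, 48 mm diameter, 4 mm high, with an upright bullet-nosed 16 mm pin, 38 mm tall in all. Origin: on its axis at the shoulder's underside, on the strip's top; the spigot stands on the shoulder, 4 mm above it, off-centre by up to 6 mm.
- pin_c: The fixed pin on the strip over which the 80 mm spigot stands at the start (the four pins look alike). Dark steel shoulder, 48 mm diameter, 4 mm high, with an upright bullet-nosed 16 mm pin, 38 mm tall in all. Origin: on its axis at the shoulder's underside, on the strip's top; the spigot stands on the shoulder, 4 mm above it, off-centre by up to 6 mm.
- pin_d: The fixed pin on the strip over which the 95 mm spigot stands at the start (the four pins look alike). Dark steel shoulder, 48 mm diameter, 4 mm high, with an upright bullet-nosed 16 mm pin, 38 mm tall in all. Origin: on its axis at the shoulder's underside, on the strip's top; the spigot stands on the shoulder, 4 mm above it, off-centre by up to 6 mm.
- strip: Rack full at the start: fixed flat dark grey steel strip, 70 x 320 x 12 mm, across the robot's front (turned up to 20 degrees), on its left or right. Origin: centre of the underside, on the table; y along the row to the robot's left, x away from the robot. Pins at x = 0, y = -120, -40, 40, 120 mm. The spigots' undersides start 16 mm above the table.
- purge_bar: Rack to load: fixed aluminium bar, 50 x 320 x 24 mm, brass nipple on its right (-y) end, beside the strip, turned up to 20 degrees. Origin and axes as for the strip. At x = 0, y = -120, -40, 40, 120 mm: copper seat (62 mm diameter, top 28 mm above the table) with a 20 mm post, tapered, its top 58 mm above the table. A spigot slips over with 9 mm play all round.
Not all that is in view belongs to the job. What is shaped like the part that bears spigot_c_mid but black or purple is not meant.

How it is judged:
By the outcome, as a careful person would: the job done as asked, in the order asked, and still so for the second after the job is handed in, with the robot touching nothing.
It also fails if it takes over 109 s, if anything falls off the work surface, if the arm or the gripper's body presses on something with over 40 N, if the wrist force passes 120 N, or if a joint passes its speed limit or range.

### The arm

A 7-joint arm with a two-finger parallel gripper is mounted at the origin on the work surface. World frame = base frame: x ahead of the robot, y to its left, z up, the work surface at z = 0. Lengths are in m, angles in rad, forces in N, time in s.
With the tool pointing down it reaches from about 0.425 to 0.975 m from the base axis. Payload 16.7 kg.
Tool frame: the origin (TCP) lies midway between the tips of the shut fingers; the grasp point (between the pads) lies behind it (robot.grip_point_offset is the z of the grasp point in the tool frame, in m); z points along the fingers, y is the direction in which the jaws open and shut (so a half turn about z gives the same grasp; the last joint's range is limited). The gripper opens to 85 mm and grips with 20 to 120 N. Pads are 22 mm wide; open, the fingers measure 114 mm over their backs; the gripper's body (76 mm by 85 mm) begins 54 mm behind the grasp point. The pads swing forward as they close: fully open they stand 13 mm farther back than shut.
Start: joints at [1.056, 0.426, 0.074, 1.606, -0.034, 1.111, -0.067], TCP at [0.241, -0.631, 0.231] pointing down, gripper open.
Joint ranges: [-2.85, 2.85], [-0.5, 2.14], [-1.23, 1.37], [0.21, 2.46], [-1.02, 4.16], [0.16, 2.05], [-2.73, 2.73]. Speed limits (rad/s): [1.89, 1.89, 2.39, 2.39, 3.01, 3.01, 3.01].

### API

Orientations are given as a rotation vector (axis times angle).
In Python, from station import robot gives the robot as it stands.
- The arm moves only by the tool drive_tool, never from a script. Its argument "deltas" is a list of rows, each a list of 4 numbers: the shift along the tool's x, y, z in m, then the turn about the tool's z in degrees. A call has exactly 10 rows; each row is the pose to reach, as a shift and turn from the pose commanded when the call began, along the tool's axes at that moment; what a row does not reach only later rows make up. A row lasts 1/8 s, in which the tool goes at most 62.5 mm and 10.7 degrees, less where a joint would pass 70% of its speed; a pose out of reach is approached as far as the arm can. A call with a gripper value outside its range is refused whole. "claw" is the closure, from -1 (fully open) to 1 (shut), so that 0 is half open, set as the call begins (left out, the last holds). The fingers move at their own pace and stop on an object; "grip_force" is the grip in N (left out, the last holds). Time passes only in rows, so rows that repeat a pose let the fingers close, or fill a call up. It gives the time, the measured TCP pose, the force and the opening at its end, in the units of the state.
- robot.get_state(): the state, without advancing time (a new reading comes with each control period).
- robot.camera(name): name is "scene" or "top" or "wrist"; returns the picture (420x560x3 uint8, red, green, blue); there is no depth.
- robot.camera_params(name): a dict with "K" (3x3 intrinsics, pixels), "R" (3x3) and "t" (3): a world point X has camera coordinates R X + t. Camera axes: x right, y down, z forward; pixel columns grow to the right and rows downward; lengths in m; the calibration is good to about 2 mm. A picture is of the moment at which its call begins: read the wrist's pose just before it. camera_params takes no time and is no camera call; for the wrist camera it gives the pose at the moment of the call.
- robot.job_done(): hands the job in, once; it reports no verdict.
Trained networks look in the newest picture that a camera, given by its name, has taken for a name from the list of things; names that differ only in an ending like _2 or _b are one class to them, and where a whole thing is asked for, a point or a joint stands for the part that bears it (a point fixed in the world has none). Each returns a list of dicts, best first, with "confidence" (0 to 1); they miss things now and then, are a little off and sometimes report something else, mostly with a low value. They report only what shows in the picture. A call takes as long as a camera call. They do not tell look-alikes from the thing itself.
- robot.spot_in(label, camera): "xyz" ([x, y, z] in m, in the coordinates of the camera as it stood for that picture, good to about 4 mm: the middle of the surface that is visible of it).
- robot.spot_point(label, camera): "xyz" ([x, y, z] in m, in the coordinates of the camera as it stood for that picture, good to about 4 mm: a listed point, or the origin of a listed thing).
The state is a dict: "t": time; "qpos": joint angles; "dq": joint speeds; "effort": joint torques, N m; "ee_pos": TCP position; "ee_rot": TCP orientation; "ft_force": force on the tool from outside, world axes, zero at the start; "wrist_torque": the same for the moment, N m; "width": finger opening in m.
Only numpy, scipy, OpenCV 4.12 (cv2) and the standard library are available. Lean on these libraries where they do the work, as an engineer would, in place of code of your own. Each camera call takes 0.05 s, during which the arm holds its last target.

## Working session

There is one attempt and no reset: what is moved stays moved. The work goes in short steps, Python scripts to look and compute and a tool call to move; the robot and the scene stay as the last step left them, time stands still between calls to the robot, and variables do not carry over. Pictures are saved under pics/ and viewed, and the job is handed in when it is done.

Besides the shell and the picture viewer there is one more tool, called as name(argument=value, ...) on one line, values as JSON. drive_tool: Moves the arm, as the interface text tells. Its arguments: {"type":"object","properties":{"deltas":{"type":"array","items":{"type":"array","items":{"type":"number"}}},"claw":{"type":"number"},"grip_force":{"type":"number"}},"required":["deltas"]}

```bash
mkdir -p pics; ls; python3 - <<'E'
from station import robot
import cv2
print(robot.get_state(), robot.grip_point_offset)
for n in ("scene","top","wrist"):
    im=robot.camera(n); cv2.imwrite(f"pics/{n}0.png",im[:,:,::-1])
    p=robot.camera_params(n); print(n,p)
E
```

```text
pics
{'t': 0.0, 'qpos': array([ 1.05646629,  0.4267515 ,  0.07384872,  1.60662431, -0.03412433,
        1.11083531, -0.06713148]), 'dq': array([-0.00024508,  0.00060286,  0.00019913, -0.00129554,  0.00188754,
       -0.00029788,  0.00091427]), 'effort': array([-6.36391142e-04, -9.49800253e+01,  3.76108110e+00, -4.63508928e+01,
        1.93090952e-02,  1.00788256e-02,  1.14154037e-05]), 'ee_pos': array([ 0.24065896, -0.63017976,  0.2305899 ]), 'ee_rot': array([-3.08819145e+00, -5.69549371e-01,  5.08857485e-04]), 'ft_force': array([-0.22292066, -0.61242938, -0.49709745]), 'wrist_torque': array([0.01287265, 0.0473544 , 0.04227439]), 'width': 0.08529342354593966} -0.0187
scene {'K': array([[409.65202203,   0.        , 277.31518016],
       [  0.        , 409.65202203, 213.31005704],
       [  0.        ,   0.        ,   1.        ]]), 'R': array([[-0.29793634,  0.95435906, -0.02080204],
       [ 0.66083334,  0.19047845, -0.72595955],
       [-0.68886373, -0.23003641, -0.68742273]]), 't': array([ 0.16794135, -0.31895055,  1.26855391])}
top {'K': array([[439.78863592,   0.        , 275.28043335],
       [  0.        , 439.78863592, 208.84271435],
       [  0.        ,   0.        ,   1.        ]]), 'R': array([[-0.02797636, -0.9990576 , -0.03318484],
       [-0.99864983,  0.02938777, -0.04283554],
       [ 0.0437704 ,  0.03194165, -0.99853086]]), 't': array([0.02473503, 0.55683431, 0.94290647])}
wrist {'K': array([[291.59005915,   0.        , 283.46732444],
       [  0.        , 291.59005915, 211.65127942],
       [  0.        ,   0.        ,   1.        ]]), 'R': array([[ 0.35721078, -0.93402253, -0.00154256],
       [-0.90123489, -0.34510417,  0.26206637],
       [-0.24530824, -0.09222273, -0.96504862]]), 't': array([-0.67430242, -0.03675067,  0.37852668])}
```

View pics/scene0.png

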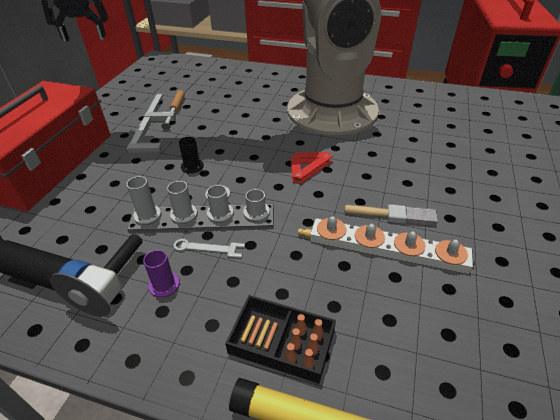

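View pics/top0.png

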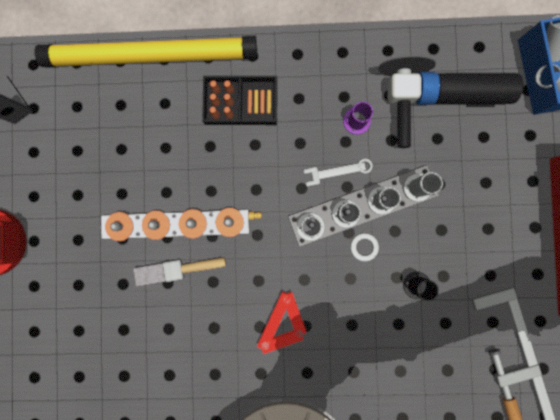

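View pics/wrist0.png

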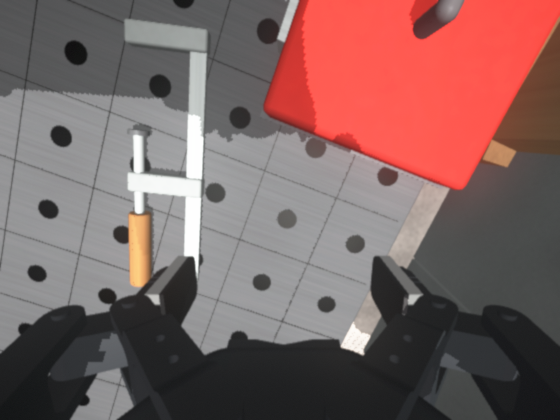

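The top view has the strip on the robot's right, with spigots at about (310,226), (347,212), (386,198) and (428,183). The purge bar is on the left, with posts at about (118,226), (155,225), (192,223) and (230,222). The scene view shows heights rising towards the robot's right. The black and purple stubs are decoys. Next I'll measure.

```bash
python3 - <<'E'
from station import robot
import numpy as np
for cam in ("top","scene"):
    robot.camera(cam); p=robot.camera_params(cam)
    for l in ("spigot_a_mid","pin_a","strip","purge_bar"):
        for d in robot.spot_point(l,cam):
            X=p["R"].T@(np.array(d["xyz"])-p["t"]); u=p["K"]@np.array(d["xyz"])
            print(cam,l,np.round(X,4),np.round(u[:2]/u[2]),round(d["confidence"],2))
E
```

```text
top spigot_a_mid [ 0.5166 -0.0632  0.0399] [310. 227.] 0.57
top pin_a [ 0.5422 -0.1435  0.0118] [346. 214.] 0.74
top pin_a [ 0.5156 -0.0653  0.0163] [310. 227.] 0.69
top pin_a [ 0.5952 -0.2912  0.0096] [414. 187.] 0.61
top pin_a [ 0.5682 -0.2174  0.015 ] [380. 201.] 0.49
top strip [ 0.554  -0.1783 -0.0007] [361. 208.] 0.62
top strip [ 0.5445 -0.1411  0.0122] [345. 213.] 0.6
top purge_bar [ 5.296e-01  2.301e-01 -1.000e-04] [176. 225.] 0.92
scene spigot_a_mid [ 0.5128 -0.0663  0.0415] [255. 203.] 0.76
scene strip [ 0.554  -0.1833 -0.003 ] [202. 220.] 0.97
scene purge_bar [0.5272 0.2234 0.0007] [385. 248.] 0.9
```

```bash
python3 - <<'E'
import cv2
im=cv2.imread("pics/top0.png")
cv2.imwrite("pics/t_strip.png",cv2.resize(im[150:260,280:450],None,fx=4.5,fy=4.5,interpolation=cv2.INTER_CUBIC))
cv2.imwrite("pics/t_bar.png",cv2.resize(im[180:270,95:270],None,fx=4.5,fy=4.5,interpolation=cv2.INTER_CUBIC))
im=cv2.imread("pics/scene0.png")
cv2.imwrite("pics/s_strip.png",cv2.resize(im[165:240,115:285],None,fx=4.5,fy=4.5,interpolation=cv2.INTER_CUBIC))
cv2.imwrite("pics/s_bar.png",cv2.resize(im[200:280,295:480],None,fx=4.2,fy=4.2,interpolation=cv2.INTER_CUBIC))
E
```

```text
(no output)
```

View pics/t_strip.png

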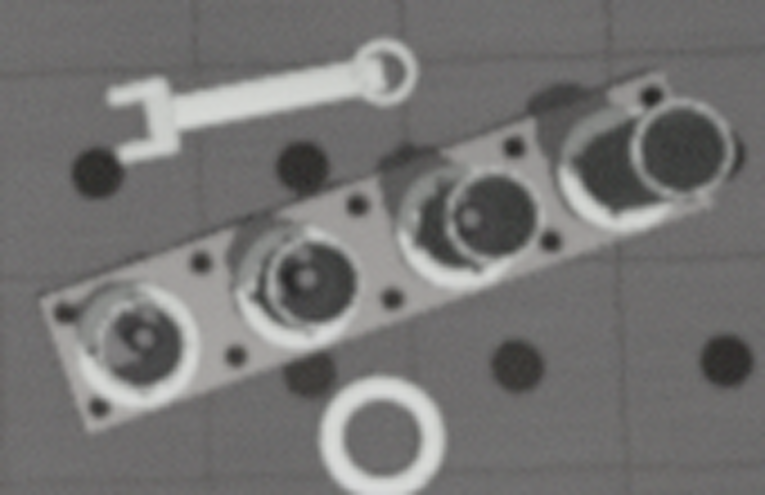

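View pics/t_bar.png

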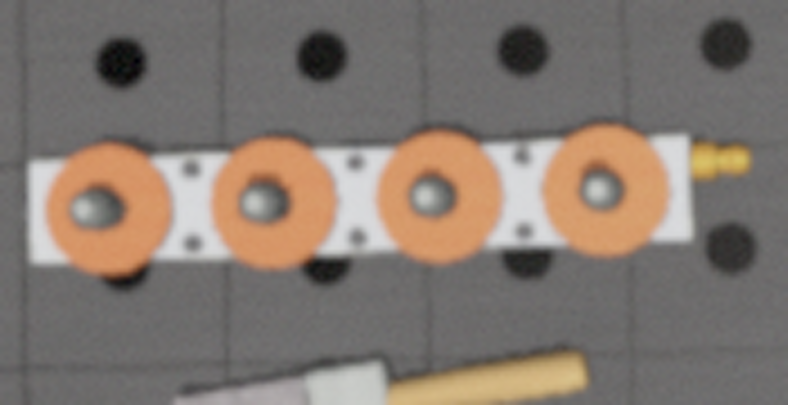

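View pics/s_strip.png

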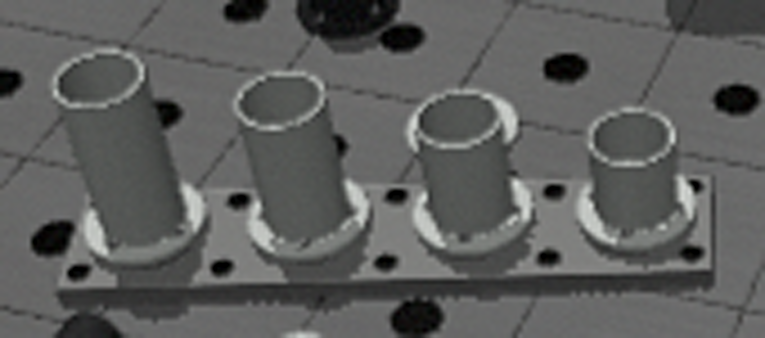

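View pics/s_bar.png

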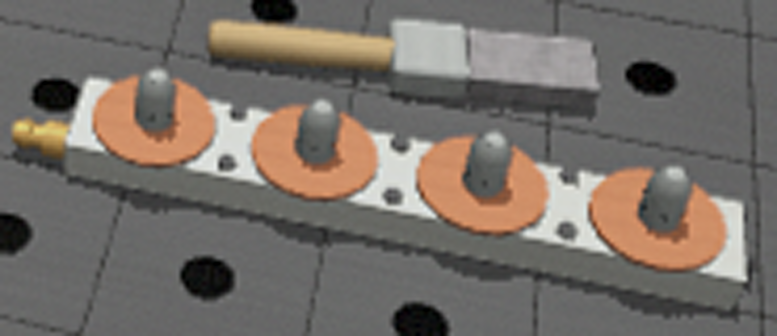

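```bash
cat > h.py <<'E'
import numpy as np, cv2
from station import robot
def tri(pts):
    Ps=[];uv=[]
    A=[]
    for cam,(u,v) in pts:
        p=robot.camera_params(cam) if isinstance(cam,str) else cam
        P=p["K"]@np.c_[p["R"],p["t"]]; Ps.append(P); uv.append((u,v))
    X=cv2.triangulatePoints(Ps[0],Ps[1],np.array(uv[0],float).reshape(2,1),np.array(uv[1],float).reshape(2,1)).ravel(); return X[:3]/X[3]
def ray(cam,uv,z):
    p=robot.camera_params(cam) if isinstance(cam,str) else cam
    d=p["R"].T@np.linalg.inv(p["K"])@np.array([uv[0],uv[1],1.]); c=-p["R"].T@p["t"]
    return c+d*(z-c[2])/d[2]
E
python3 - <<'E'
from h import *
T=[(140,345),(314,281),(492,216),(684,151)];S=[(632,137),(460,119),(281,101),(98,78)]
for n,t,s,h in zip("abcd",T,S,(66,81,96,111)):
    t=(t[0]/4.5+280-.39,t[1]/4.5+150-.39);s=(s[0]/4.5+115-.39,s[1]/4.5+165-.39)
    print(n,np.round(tri([("top",t),("scene",s)]),4),np.round(ray("top",t,h/1e3),4),np.round(ray("scene",s,h/1e3),4))
T=[(110,209),(275,203),(440,196),(606,190)];S=[(658,218),(482,184),(315,151),(154,120)]
for t,s in zip(T,S):
    t=(t[0]/4.5+95-.39,t[1]/4.5+180-.39);s=(s[0]/4.2+295-.39,s[1]/4.2+200-.39)
    print(np.round(tri([("top",t),("scene",s)]),4),np.round(ray("top",t,.028),4),np.round(ray("scene",s,.028),4))
E
```

```text
a [ 0.5171 -0.0637  0.0686] [ 0.5172 -0.0643  0.066 ] [ 0.5141 -0.0644  0.066 ]
b [ 0.543  -0.1405  0.0832] [ 0.5435 -0.1418  0.081 ] [ 0.5404 -0.1406  0.081 ]
c [ 0.5689 -0.2174  0.0974] [ 0.5692 -0.2181  0.096 ] [ 0.5673 -0.2178  0.096 ]
d [ 0.5931 -0.2961  0.1127] [ 0.5937 -0.2975  0.111 ] [ 0.5912 -0.2965  0.111 ]
[0.5293 0.3466 0.0299] [0.5294 0.3465 0.028 ] [0.5269 0.3479 0.028 ]
[0.5299 0.2668 0.0296] [0.53   0.2666 0.028 ] [0.5279 0.2678 0.028 ]
[0.5309 0.1875 0.0302] [0.5311 0.1871 0.028 ] [0.5283 0.1884 0.028 ]
[0.5315 0.108  0.0298] [0.5317 0.1075 0.028 ] [0.5293 0.1085 0.028 ]
```

Triangulated heights match the text to within 3 mm, and the pitch is right. I'll pick a, b, c, d in that order, so the path is always clear, with the jaws across the row. Next I need a helper that works out the deltas.

```bash
cat >> h.py <<'E'
from scipy.spatial.transform import Rotation as Ro
A=dict(a=(.5157,-.0643),b=(.542,-.141),c=(.568,-.218),d=(.5925,-.297))
B=dict(a=(.528,.347),b=(.529,.2675),c=(.5297,.188),d=(.5305,.108))
def go(x,y,z,yaw):
    """deltas to target; yaw = world deg of tool y axis"""
    s=robot.get_state(); R=Ro.from_rotvec(s["ee_rot"]).as_matrix()
    d=R.T@(np.array([x,y,z])-s["ee_pos"])
    cur=np.degrees(np.arctan2(R[1,1],R[0,1])); w=(yaw-cur+180)%360-180
    print("t",round(s["t"],2),"pos",np.round(s["ee_pos"],4),"yaw",round(cur,2),"tilt",np.round(R[:,2],4),"F",np.round(s["ft_force"],1),"w",round(s["width"],4))
    print("delta mm",np.round(d*1e3,1),"turn",round(-w,1))
E
python3 -c "
from h import *
go(*A['a'],.14,18.3)"
```

```text
t 0.65 pos [ 0.2408 -0.6305  0.2313] yaw -69.1 tilt [-0.e+00  1.e-04 -1.e+00] F [ 0.2 -0.3 -0.2] w 0.0857
delta mm [ 458.8 -430.9   91.3] turn -87.4
```

drive_tool(deltas=[[0.03, -0.028, 0, -6], [0.072, -0.068, 0, -15], [0.115, -0.108, 0.01, -24], [0.158, -0.148, 0.02, -33], [0.2, -0.188, 0.03, -42], [0.243, -0.228, 0.04, -51], [0.286, -0.268, 0.05, -60], [0.328, -0.308, 0.06, -69], [0.37, -0.348, 0.07, -78], [0.41, -0.386, 0.08, -87.4]], claw=-1, grip_force=50)

```text
t: 1.9
ee_pos: [0.4869, -0.1219, 0.1514]
ee_rot: [1.833, 2.551, 0.001]
ft_force: [0.7, -0.3, -0.2]
width: 0.0855
```

```bash
python3 -c "
from h import *
go(*A['a'],.1,18.3)"
```

```text
t 1.9 pos [ 0.4869 -0.1219  0.1514] yaw 18.6 tilt [ 9.e-04 -3.e-04 -1.e+00] F [ 0.7 -0.3 -0.2] w 0.0855
delta mm [45.5 45.7 51.4] turn 0.3
```

drive_tool(deltas=[[0.01, 0.01, 0.01, 0], [0.025, 0.025, 0.025, 0], [0.038, 0.038, 0.038, 0], [0.044, 0.044, 0.046, 0], [0.0455, 0.0455, 0.05, 0], [0.0455, 0.0455, 0.051, 0], [0.0455, 0.0455, 0.051, 0], [0.0455, 0.0455, 0.051, 0], [0.0455, 0.0455, 0.051, 0], [0.0455, 0.0455, 0.051, 0]])

```text
t: 3.15
ee_pos: [0.5151, -0.0663, 0.1005]
ee_rot: [1.84, 2.546, 0.0]
ft_force: [-0.1, 0.0, -0.9]
width: 0.0855
```

```bash
python3 -c "
from h import *
im=robot.camera('wrist'); p=robot.camera_params('wrist')
for (x,y),h in zip(A.values(),(.066,.081,.096,.111)):
  u=p['K']@(p['R']@np.array([x,y,h])+p['t']); u=u[:2]/u[2]; print(np.round(u)); cv2.circle(im,tuple(int(k) for k in u),3,(255,0,0),-1)
cv2.imwrite('pics/w1.png',im[:,:,::-1])
go(*A['a'],.028,18.3)"
```

```text
[289. 236.]
[290. 358.]
[290. 472.]
[288. 581.]
t 3.2 pos [ 0.515  -0.0663  0.1004] yaw 18.29 tilt [ 1.e-04  0.e+00 -1.e+00] F [-1.1  0.5  0.2] w 0.0856
delta mm [ 1.7  1.2 72.4] turn -0.0
```

View pics/w1.png

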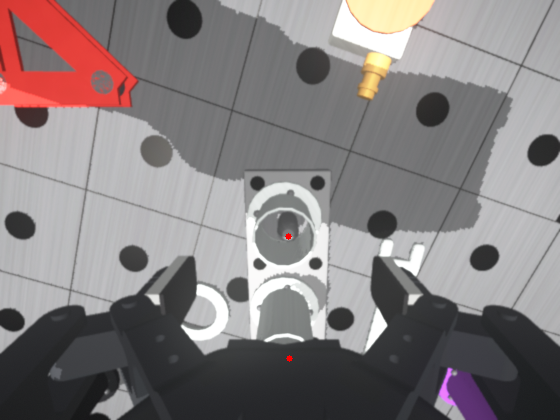

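The wrist view puts spigot a's rim at about (286,236), against a prediction of (289,236), so it's within 2.5 mm. Descending and gripping.

drive_tool(deltas=[[0.0017, 0.001, 0.01, 0], [0.0017, 0.001, 0.03, 0], [0.0017, 0.001, 0.05, 0], [0.0017, 0.001, 0.063, 0], [0.0017, 0.001, 0.07, 0], [0.0017, 0.001, 0.072, 0], [0.0017, 0.001, 0.072, 0], [0.0017, 0.001, 0.072, 0], [0.0017, 0.001, 0.072, 0], [0.0017, 0.001, 0.072, 0]])

```text
t: 4.45
ee_pos: [0.5155, -0.0643, 0.0285]
ee_rot: [1.84, 2.546, 0.0]
ft_force: [0.8, 0.4, 0.6]
width: 0.0854
```

drive_tool(deltas=[[0, 0, 0, 0], [0, 0, 0, 0], [0, 0, 0, 0], [0, 0, 0, 0], [0, 0, 0, 0], [0, 0, 0, 0], [0, 0, 0, 0], [0, 0, 0, 0], [0, 0, 0, 0], [0, 0, 0, 0]], claw=1, grip_force=50)

```text
t: 5.7
ee_pos: [0.5155, -0.0643, 0.0285]
ee_rot: [1.84, 2.546, 0.0]
ft_force: [-0.8, 0.2, 5.9]
width: 0.0412
```

drive_tool(deltas=[[0, 0, -0.002, 0], [0, 0, -0.006, 0], [0, 0, -0.015, 0], [0, 0, -0.028, 0], [0, 0, -0.042, 0], [0, 0, -0.056, 0], [0, 0, -0.067, 0], [0, 0, -0.073, 0], [0, 0, -0.075, 0], [0, 0, -0.075, 0]])

```text
t: 6.95
ee_pos: [0.5153, -0.0643, 0.1032]
ee_rot: [-1.84, -2.546, 0.0]
ft_force: [0.5, 0.6, -1.4]
width: 0.0407
```

```bash
python3 -c "
from h import *
im=robot.camera('scene')
cv2.imwrite('pics/s1.png',cv2.resize(im[130:290,100:300],None,fx=3.5,fy=3.5)[:,:,::-1])
go(*B['a'],.105,.7)"
```

```text
t 7.0 pos [ 0.5152 -0.0643  0.103 ] yaw 18.3 tilt [-5.e-04  1.e-04 -1.e+00] F [ 0.1 -0.2 -1.9] w 0.0412
delta mm [386.5 141.2  -1.9] turn 17.6
```

View pics/s1.png

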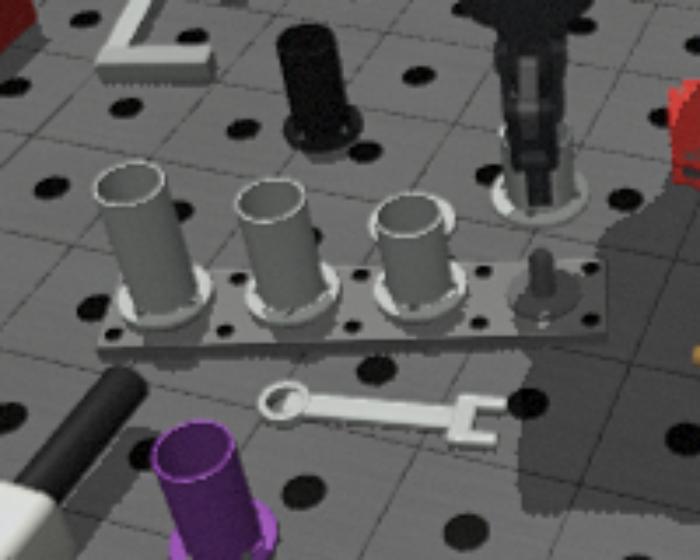

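Spigot a is lifted upright, with its pin clear. Now to its post.

drive_tool(deltas=[[0.0116, 0.0042, -0.002, 0.5], [0.0387, 0.0141, -0.002, 1.8], [0.0773, 0.0282, -0.002, 3.5], [0.1237, 0.0452, -0.002, 5.6], [0.174, 0.0635, -0.002, 7.9], [0.224, 0.0819, -0.002, 10.2], [0.274, 0.1, -0.002, 12.5], [0.321, 0.1172, -0.002, 14.6], [0.3594, 0.1313, -0.002, 16.4], [0.3865, 0.1412, -0.002, 17.6]])

```text
t: 8.25
ee_pos: [0.5269, 0.3503, 0.1051]
ee_rot: [-2.206, -2.235, -0.0]
ft_force: [0.6, -1.4, -1.1]
width: 0.0412
```

```bash
python3 -c "
from h import *
go(*B['a'],.0405,.7)"
```

```text
t 8.25 pos [0.5269 0.3503 0.1051] yaw 0.75 tilt [-7.e-04  7.e-04 -1.e+00] F [ 0.6 -1.4 -1.1] w 0.0412
delta mm [-3.3  1.1 64.6] turn 0.1
```

drive_tool(deltas=[[0, 0, 0, 0], [0, 0, 0.003, 0], [0, 0, 0.008, 0], [0, 0, 0.014, 0], [0, 0, 0.018, 0], [0, 0, 0.02, 0], [0, 0, 0.02, 0], [0, 0, 0.02, 0], [0, 0, 0.02, 0], [0, 0, 0.02, 0]])

```text
t: 9.5
ee_pos: [0.5282, 0.347, 0.0855]
ee_rot: [-2.208, -2.235, -0.0]
ft_force: [0.1, -0.2, -1.3]
width: 0.041
```

```bash
python3 -c "
from h import *
go(*B['a'],.0405,.7)
im=robot.camera('scene')
cv2.imwrite('pics/s2.png',cv2.resize(im[150:300,290:490],None,fx=3.5,fy=3.5)[:,:,::-1])
"
```

```text
t 9.5 pos [0.5282 0.347  0.0855] yaw 0.7 tilt [ 1.e-04  1.e-04 -1.e+00] F [ 0.1 -0.2 -1.3] w 0.041
delta mm [-0.1 -0.2 45. ] turn -0.0
```

View pics/s2.png

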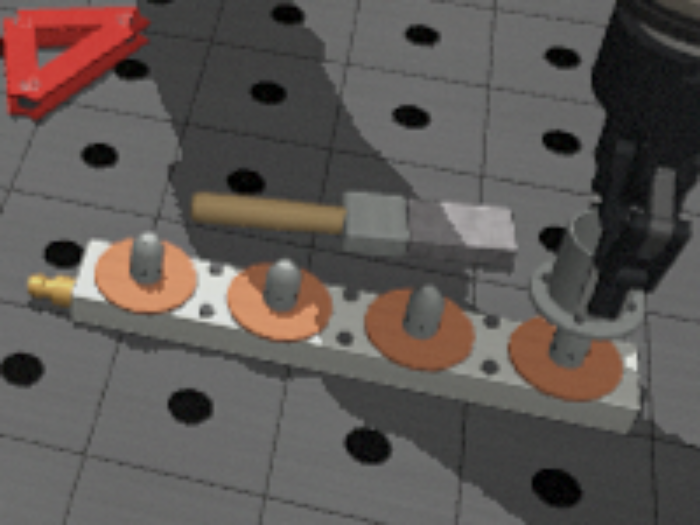

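```bash
python3 -c "
from h import *
im=cv2.resize(cv2.imread('pics/s2.png'),None,fx=1,fy=1)
p=robot.camera_params('scene')
def dr(z,r):
  a=np.linspace(0,6.283,80);X=np.c_[.528+r*np.cos(a),.347+r*np.sin(a),0*a+z]
  c=X@p['R'].T+p['t'];u=c@p['K'].T;u=(u[:,:2]/u[:,2:]-[290,150])*3.5
  cv2.polylines(im,[np.int32(u)],True,(0,255,0),1)
dr(.079,.03);dr(.123,.0212)
cv2.imwrite('pics/s2b.png',cv2.resize(im[150:420,440:700],None,fx=2.2,fy=2.2))
"
```

```text
(no output)
```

View pics/s2b.png

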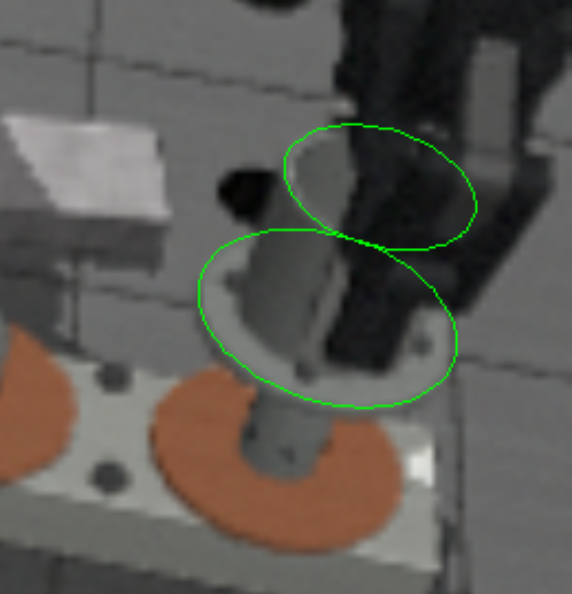

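The overlay of the expected flange and rim matches the held spigot, which is upright and over its post. Lowering.

drive_tool(deltas=[[0, 0, 0.004, 0], [0, 0, 0.011, 0], [0, 0, 0.019, 0], [0, 0, 0.027, 0], [0, 0, 0.034, 0], [0, 0, 0.038, 0], [0, 0, 0.04, 0], [0, 0, 0.041, 0], [0, 0, 0.0415, 0], [0, 0, 0.0415, 0]])

```text
t: 10.8
ee_pos: [0.5282, 0.347, 0.044]
ee_rot: [2.208, 2.235, 0.0]
ft_force: [-0.8, 0.1, -1.9]
width: 0.0411
```

drive_tool(deltas=[[0, 0, 0.0005, 0], [0, 0, 0.001, 0], [0, 0, 0.0013, 0], [0, 0, 0.0016, 0], [0, 0, 0.0019, 0], [0, 0, 0.0022, 0], [0, 0, 0.0025, 0], [0, 0, 0.0028, 0], [0, 0, 0.003, 0], [0, 0, 0.003, 0]])

```text
t: 12.05
ee_pos: [0.5282, 0.347, 0.0409]
ee_rot: [-2.208, -2.235, -0.0]
ft_force: [0.1, 0.0, -2.5]
width: 0.0408
```

drive_tool(deltas=[[0, 0, 0.0002, 0], [0, 0, 0.0004, 0], [0, 0, 0.0006, 0], [0, 0, 0.0008, 0], [0, 0, 0.001, 0], [0, 0, 0.001, 0], [0, 0, 0.001, 0], [0, 0, 0.001, 0], [0, 0, 0.001, 0], [0, 0, 0.001, 0]])

```text
t: 13.3
ee_pos: [0.5282, 0.347, 0.0406]
ee_rot: [2.208, 2.235, 0.0]
ft_force: [-4.3, -3.9, 12.6]
width: 0.0408
```

Contact is at z≈0.0407, where I expected it. Releasing, then retreating straight up.

drive_tool(deltas=[[0, 0, -0.0003, 0], [0, 0, -0.0003, 0], [0, 0, -0.0003, 0], [0, 0, -0.0003, 0], [0, 0, -0.0003, 0], [0, 0, -0.0003, 0], [0, 0, -0.0003, 0], [0, 0, -0.0003, 0], [0, 0, -0.01, 0], [0, 0, -0.025, 0]], claw=-1)

```text
t: 14.55
ee_pos: [0.528, 0.347, 0.0656]
ee_rot: [-2.208, -2.235, 0.001]
ft_force: [0.5, -0.9, 0.3]
width: 0.0856
```

```bash
python3 -c "
from h import *
go(*A['b'],.12,18.3)
im=robot.camera('scene')
cv2.imwrite('pics/s3.png',cv2.resize(im[150:300,290:490],None,fx=3.5,fy=3.5)[:,:,::-1])
"
```

```text
t 14.55 pos [0.528  0.347  0.0656] yaw 0.7 tilt [-4.e-04 -2.e-04 -1.e+00] F [ 0.5 -0.9  0.3] w 0.0856
delta mm [-488.1    8.   -54.4] turn -17.6
```

View pics/s3.png

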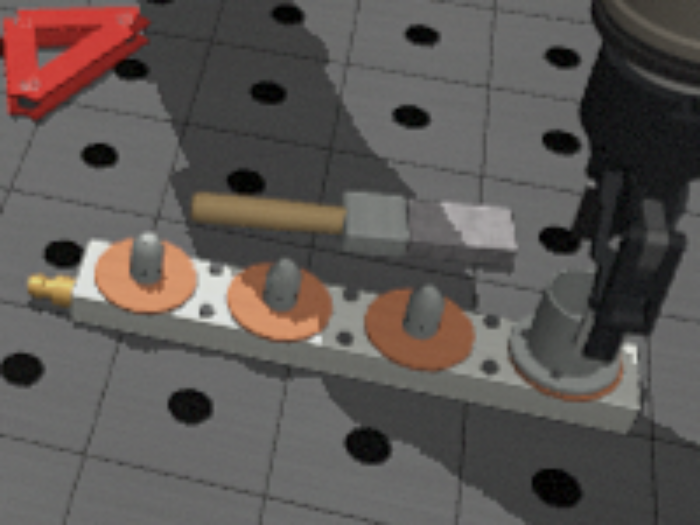

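Spigot a stands flat on its seat. Going back for b.

drive_tool(deltas=[[0, 0, -0.02, 0], [-0.015, 0, -0.04, -0.5], [-0.05, 0.001, -0.052, -2], [-0.1, 0.002, -0.054, -4], [-0.155, 0.003, -0.054, -6], [-0.21, 0.004, -0.054, -8], [-0.265, 0.005, -0.054, -10], [-0.32, 0.006, -0.054, -12], [-0.375, 0.007, -0.054, -14], [-0.43, 0.007, -0.054, -16]])

```text
t: 15.85
ee_pos: [0.5406, -0.0847, 0.1202]
ee_rot: [1.873, 2.521, 0.001]
ft_force: [0.7, 0.5, 0.6]
width: 0.0858
```

```bash
python3 -c "
from h import *
go(*A['b'],.036,18.3)"
```

```text
t 15.85 pos [ 0.5406 -0.0847  0.1202] yaw 16.77 tilt [ 1.4e-03 -3.0e-04 -1.0e+00] F [0.7 0.5 0.6] w 0.0858
delta mm [-54.3 -15.   84.2] turn -1.5
```

drive_tool(deltas=[[-0.028, -0.0075, 0, -0.8], [-0.05, -0.0135, 0, -1.5], [-0.056, -0.015, 0.002, -1.5], [-0.056, -0.015, 0.012, -1.5], [-0.056, -0.015, 0.03, -1.5], [-0.056, -0.015, 0.05, -1.5], [-0.056, -0.015, 0.068, -1.5], [-0.056, -0.015, 0.08, -1.5], [-0.056, -0.015, 0.084, -1.5], [-0.056, -0.015, 0.084, -1.5]])

```text
t: 17.1
ee_pos: [0.5422, -0.1408, 0.0348]
ee_rot: [-1.842, -2.545, -0.0]
ft_force: [0.7, 0.3, 0.8]
width: 0.0854
```

drive_tool(deltas=[[0, 0, 0, 0], [0, 0, 0, 0], [0, 0, 0, 0], [0, 0, 0, 0], [0, 0, 0, 0], [0, 0, 0, 0], [0, 0, 0, 0], [0, 0, 0, 0], [0, 0, 0, 0], [0, 0, 0, 0]], claw=1)

```text
t: 18.35
ee_pos: [0.5423, -0.141, 0.0355]
ee_rot: [1.842, 2.544, 0.0]
ft_force: [-2.5, 0.7, 9.5]
width: 0.0423
```

```bash
python3 -c "
from h import *
go(*A['b'],.036,18.3)"
```

```text
t 18.35 pos [ 0.5423 -0.141   0.0355] yaw 18.18 tilt [ 6.e-04 -3.e-04 -1.e+00] F [-2.5  0.7  9.5] w 0.0423
delta mm [ 0.1 -0.3 -0.5] turn -0.1
```

drive_tool(deltas=[[0, 0, -0.002, 0], [0, 0, -0.006, 0], [0, 0, -0.015, 0], [0, 0, -0.028, 0], [0, 0, -0.042, 0], [0, 0, -0.056, 0], [0, 0, -0.067, 0], [0, 0, -0.073, 0], [0, 0, -0.075, 0], [0, 0, -0.075, 0]])

```text
t: 19.6
ee_pos: [0.542, -0.1408, 0.1096]
ee_rot: [-1.842, -2.544, 0.0]
ft_force: [-0.3, -0.3, -1.9]
width: 0.0417
```

```bash
python3 -c "
from h import *
go(*B['b'],.11,.7)"
```

```text
t 19.6 pos [ 0.542  -0.1408  0.1096] yaw 18.19 tilt [-3.e-04  2.e-04 -1.e+00] F [-0.3 -0.3 -1.9] w 0.0417
delta mm [ 3.920e+02  1.151e+02 -3.000e-01] turn 17.5
```

drive_tool(deltas=[[0.0118, 0.0035, 0, 0.5], [0.0392, 0.0115, 0, 1.8], [0.0784, 0.023, 0, 3.5], [0.1254, 0.0368, 0, 5.6], [0.1764, 0.0518, 0, 7.9], [0.2274, 0.0667, 0, 10.2], [0.2783, 0.0817, 0, 12.4], [0.3254, 0.0955, 0, 14.5], [0.3646, 0.107, 0, 16.3], [0.392, 0.115, 0, 17.5]])

```text
t: 20.85
ee_pos: [0.5276, 0.2706, 0.1095]
ee_rot: [-2.206, -2.236, 0.0]
ft_force: [0.3, -0.5, -0.8]
width: 0.042
```

drive_tool(deltas=[[0, 0, 0, 0], [0, 0, 0.003, 0], [0, 0, 0.008, 0], [0, 0, 0.014, 0], [0, 0, 0.018, 0], [0, 0, 0.02, 0], [0, 0, 0.02, 0], [0, 0, 0.02, 0], [0, 0, 0.02, 0], [0, 0, 0.02, 0]])

```text
t: 22.1
ee_pos: [0.529, 0.2675, 0.09]
ee_rot: [2.208, 2.235, 0.0]
ft_force: [-0.1, -0.2, -2.5]
width: 0.0419
```

```bash
cat >> h.py <<'E'
def ov(fn,x,y,zu,H):
    im=robot.camera('scene'); p=robot.camera_params('scene'); o=np.array([290,130]);
    im=np.ascontiguousarray(cv2.resize(im[130:290,290:490],None,fx=3.5,fy=3.5)[:,:,::-1])
    for z,r in ((zu+.006,.03),(zu+H,.0212)):
        a=np.linspace(0,6.283,80);X=np.c_[x+r*np.cos(a),y+r*np.sin(a),0*a+z]
        u=(X@p['R'].T+p['t'])@p['K'].T;u=(u[:,:2]/u[:,2:]-o)*3.5
        cv2.polylines(im,[np.int32(u)],True,(0,255,0),1)
    cv2.imwrite(fn,im)
E
python3 -c "
from h import *
go(*B['b'],.0475,.7)
z=robot.get_state()['ee_pos'][2]; ov('pics/s4.png',*B['b'],z-.0195,.065)"
```

```text
t 22.1 pos [0.529  0.2675 0.09  ] yaw 0.7 tilt [ 2.e-04  1.e-04 -1.e+00] F [-0.1 -0.2 -2.5] w 0.0419
delta mm [-0.   0.  42.5] turn 0.0
```

View pics/s4.png

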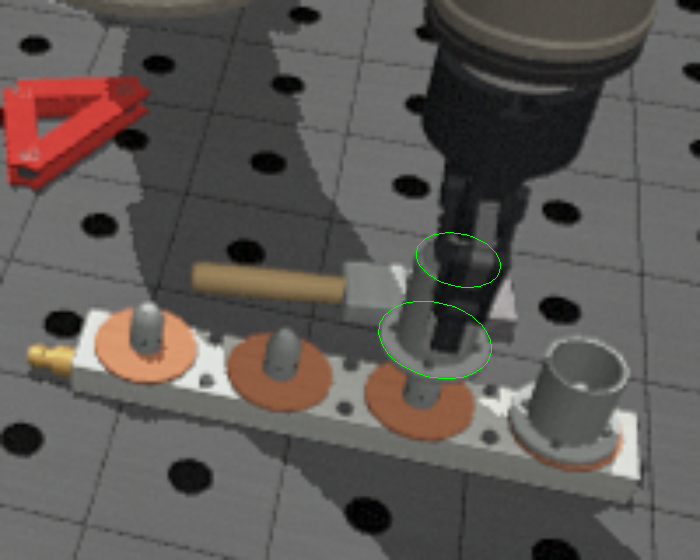

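b matches its overlay, and a stands properly. Lowering b.

drive_tool(deltas=[[0, 0, 0.004, 0], [0, 0, 0.011, 0], [0, 0, 0.019, 0], [0, 0, 0.027, 0], [0, 0, 0.034, 0], [0, 0, 0.038, 0], [0, 0, 0.04, 0], [0, 0, 0.041, 0], [0, 0, 0.0412, 0], [0, 0, 0.0412, 0]])

```text
t: 23.4
ee_pos: [0.5291, 0.2675, 0.0488]
ee_rot: [2.208, 2.235, 0.001]
ft_force: [0.5, 0.2, -1.4]
width: 0.0416
```

drive_tool(deltas=[[0, 0, 0.0003, 0], [0, 0, 0.0006, 0], [0, 0, 0.0009, 0], [0, 0, 0.0011, 0], [0, 0, 0.0013, 0], [0, 0, 0.0015, 0], [0, 0, 0.0015, 0], [0, 0, 0.0015, 0], [0, 0, 0.0015, 0], [0, 0, 0.0015, 0]])

```text
t: 24.65
ee_pos: [0.529, 0.2675, 0.0475]
ee_rot: [2.208, 2.235, 0.0]
ft_force: [-3.0, -2.7, 7.0]
width: 0.0421
```

Light contact (about 9 N) at the expected height. Releasing.

drive_tool(deltas=[[0, 0, 0, 0], [0, 0, 0, 0], [0, 0, 0, 0], [0, 0, 0, 0], [0, 0, 0, 0], [0, 0, 0, 0], [0, 0, 0, 0], [0, 0, 0, 0], [0, 0, -0.01, 0], [0, 0, -0.025, 0]], claw=-1)

```text
t: 25.9
ee_pos: [0.5288, 0.2675, 0.0729]
ee_rot: [-2.208, -2.235, 0.001]
ft_force: [-0.2, 0.6, -0.0]
width: 0.0851
```

```bash
python3 -c "
from h import *
go(*A['c'],.14,18.3)"
```

```text
t 25.9 pos [0.5288 0.2675 0.0729] yaw 0.7 tilt [-4.e-04 -1.e-04 -1.e+00] F [-0.2  0.6 -0. ] w 0.0851
delta mm [-485.9   33.2  -67.1] turn -17.6
```

drive_tool(deltas=[[0, 0, -0.025, 0], [-0.015, 0.001, -0.05, -0.5], [-0.05, 0.0034, -0.064, -2], [-0.1, 0.0068, -0.067, -4], [-0.155, 0.0106, -0.067, -6], [-0.21, 0.0143, -0.067, -8], [-0.265, 0.0181, -0.067, -10], [-0.32, 0.0219, -0.067, -12], [-0.375, 0.0256, -0.067, -14], [-0.43, 0.0294, -0.067, -16]])

```text
t: 27.15
ee_pos: [0.5638, -0.164, 0.1406]
ee_rot: [1.873, 2.521, 0.001]
ft_force: [0.6, 0.1, 0.6]
width: 0.0851
```

```bash
python3 -c "
from h import *
go(*A['c'],.05,18.3)"
```

```text
t 27.15 pos [ 0.5638 -0.164   0.1406] yaw 16.77 tilt [ 1.5e-03 -3.0e-04 -1.0e+00] F [0.6 0.1 0.6] w 0.0851
delta mm [-52.9 -11.7  90.6] turn -1.5
```

drive_tool(deltas=[[-0.027, -0.006, 0, -0.8], [-0.049, -0.0105, 0, -1.5], [-0.055, -0.012, 0.002, -1.5], [-0.055, -0.012, 0.012, -1.5], [-0.055, -0.012, 0.03, -1.5], [-0.055, -0.012, 0.052, -1.5], [-0.055, -0.012, 0.072, -1.5], [-0.055, -0.012, 0.086, -1.5], [-0.055, -0.012, 0.09, -1.5], [-0.055, -0.012, 0.09, -1.5]])

```text
t: 28.4
ee_pos: [0.5681, -0.2182, 0.0492]
ee_rot: [1.842, 2.545, 0.0]
ft_force: [0.1, -0.7, -0.0]
width: 0.0851
```

drive_tool(deltas=[[0, 0, 0, 0], [0, 0, 0, 0], [0, 0, 0, 0], [0, 0, 0, 0], [0, 0, 0, 0], [0, 0, 0, 0], [0, 0, 0, 0], [0, 0, 0, 0], [0, 0, 0, 0], [0, 0, 0, 0]], claw=1)

```text
t: 29.65
ee_pos: [0.5682, -0.2185, 0.0498]
ee_rot: [1.842, 2.544, 0.0]
ft_force: [-1.3, -0.1, 5.2]
width: 0.041
```

drive_tool(deltas=[[0, 0, -0.002, 0], [0, 0, -0.006, 0], [0, 0, -0.015, 0], [0, 0, -0.028, 0], [0, 0, -0.042, 0], [0, 0, -0.056, 0], [0, 0, -0.067, 0], [0, 0, -0.073, 0], [0, 0, -0.075, 0], [0, 0, -0.075, 0]])

```text
t: 30.9
ee_pos: [0.5678, -0.2182, 0.1239]
ee_rot: [-1.842, -2.544, 0.0]
ft_force: [0.0, -0.9, -3.0]
width: 0.0414
```

```bash
python3 -c "
from h import *
go(*B['c'],.125,.7)"
```

```text
t 30.9 pos [ 0.5678 -0.2182  0.1239] yaw 18.2 tilt [-3.e-04  2.e-04 -1.e+00] F [ 0.  -0.9 -3. ] w 0.0414
delta mm [397.8  90.7  -1. ] turn 17.5
```

drive_tool(deltas=[[0.0119, 0.0027, -0.005, 0.5], [0.0398, 0.0091, -0.006, 1.8], [0.0796, 0.0181, -0.006, 3.5], [0.1273, 0.029, -0.006, 5.6], [0.179, 0.0408, -0.006, 7.9], [0.2307, 0.0526, -0.006, 10.2], [0.2825, 0.0644, -0.006, 12.4], [0.3302, 0.0753, -0.006, 14.5], [0.37, 0.0844, -0.006, 16.3], [0.398, 0.0907, -0.006, 17.5]])

```text
t: 32.15
ee_pos: [0.5286, 0.1911, 0.1303]
ee_rot: [-2.206, -2.236, -0.001]
ft_force: [0.2, -1.2, -2.3]
width: 0.041
```

drive_tool(deltas=[[0, 0, 0, 0], [0, 0, 0.003, 0], [0, 0, 0.01, 0], [0, 0, 0.018, 0], [0, 0, 0.023, 0], [0, 0, 0.025, 0], [0, 0, 0.025, 0], [0, 0, 0.025, 0], [0, 0, 0.025, 0], [0, 0, 0.025, 0]])

```text
t: 33.4
ee_pos: [0.5298, 0.1882, 0.1053]
ee_rot: [2.208, 2.235, 0.0]
ft_force: [0.8, -0.1, -1.2]
width: 0.0411
```

```bash
python3 -c "
from h import *
go(*B['c'],.0618,.7)
z=robot.get_state()['ee_pos'][2]; ov('pics/s5.png',*B['c'],z-.0338,.08)"
```

```text
t 33.4 pos [0.5298 0.1882 0.1053] yaw 0.7 tilt [ 2.e-04  1.e-04 -1.e+00] F [ 0.8 -0.1 -1.2] w 0.0411
delta mm [-0.2 -0.1 43.5] turn 0.0
```

View pics/s5.png

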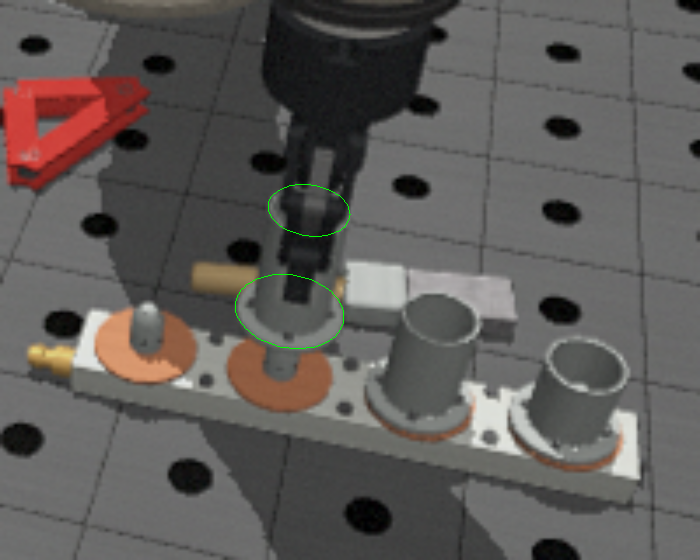

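c matches its overlay, and a and b stand on their seats. Lowering c by 42 mm, then creeping.

drive_tool(deltas=[[0, 0, 0.004, 0], [0, 0, 0.011, 0], [0, 0, 0.019, 0], [0, 0, 0.028, 0], [0, 0, 0.035, 0], [0, 0, 0.039, 0], [0, 0, 0.041, 0], [0, 0, 0.042, 0], [0, 0, 0.0422, 0], [0, 0, 0.0422, 0]])

```text
t: 34.7
ee_pos: [0.5298, 0.1882, 0.0631]
ee_rot: [2.208, 2.235, 0.0]
ft_force: [-0.1, 0.3, -1.9]
width: 0.0414
```

drive_tool(deltas=[[0, 0, 0.0003, 0], [0, 0, 0.0006, 0], [0, 0, 0.0009, 0], [0, 0, 0.0011, 0], [0, 0, 0.0013, 0], [0, 0, 0.0015, 0], [0, 0, 0.0015, 0], [0, 0, 0.0015, 0], [0, 0, 0.0015, 0], [0, 0, 0.0015, 0]])

```text
t: 35.95
ee_pos: [0.5297, 0.1881, 0.0618]
ee_rot: [2.208, 2.235, -0.0]
ft_force: [-4.4, -1.8, 7.4]
width: 0.0416
```

drive_tool(deltas=[[0, 0, 0, 0], [0, 0, 0, 0], [0, 0, 0, 0], [0, 0, 0, 0], [0, 0, 0, 0], [0, 0, 0, 0], [0, 0, 0, 0], [0, 0, -0.01, 0], [0, 0, -0.03, 0], [0, 0, -0.06, 0]], claw=-1)

```text
t: 37.2
ee_pos: [0.5295, 0.1882, 0.1229]
ee_rot: [-2.207, -2.235, 0.0]
ft_force: [0.3, 0.0, -0.3]
width: 0.0853
```

```bash
python3 -c "
from h import *
go(*A['d'],.155,18.3)"
```

```text
t 37.2 pos [0.5295 0.1882 0.1229] yaw 0.71 tilt [-4.e-04  0.e+00 -1.e+00] F [ 0.3  0.  -0.3] w 0.0853
delta mm [-485.9   56.9  -32.1] turn -17.6
```

drive_tool(deltas=[[0, 0, -0.018, 0], [-0.015, 0.0017, -0.032, -0.5], [-0.05, 0.0058, -0.032, -2], [-0.1, 0.0117, -0.032, -4], [-0.155, 0.0181, -0.032, -6], [-0.21, 0.0245, -0.032, -8], [-0.265, 0.031, -0.032, -10], [-0.32, 0.0374, -0.032, -12], [-0.375, 0.0438, -0.032, -14], [-0.43, 0.0503, -0.032, -16]])

```text
t: 38.45
ee_pos: [0.5854, -0.2431, 0.1543]
ee_rot: [1.874, 2.521, 0.001]
ft_force: [1.1, -0.4, -0.2]
width: 0.0856
```

```bash
python3 -c "
from h import *
go(*A['d'],.062,18.3)"
```

```text
t 38.45 pos [ 0.5854 -0.2431  0.1543] yaw 16.76 tilt [ 7.e-04 -1.e-04 -1.e+00] F [ 1.1 -0.4 -0.2] w 0.0856
delta mm [-53.6  -8.8  92.4] turn -1.5
```

drive_tool(deltas=[[-0.027, -0.0045, 0, -0.8], [-0.049, -0.008, 0, -1.5], [-0.0555, -0.009, 0.002, -1.5], [-0.0555, -0.009, 0.012, -1.5], [-0.0555, -0.009, 0.03, -1.5], [-0.0555, -0.009, 0.052, -1.5], [-0.0555, -0.009, 0.073, -1.5], [-0.0555, -0.009, 0.088, -1.5], [-0.0555, -0.009, 0.093, -1.5], [-0.0555, -0.009, 0.093, -1.5]])

```text
t: 39.7
ee_pos: [0.5927, -0.2969, 0.0603]
ee_rot: [-1.842, -2.545, -0.0]
ft_force: [-0.2, -0.2, 1.5]
width: 0.0852
```

drive_tool(deltas=[[0, 0, 0, 0], [0, 0, 0, 0], [0, 0, 0, 0], [0, 0, 0, 0], [0, 0, 0, 0], [0, 0, 0, 0], [0, 0, 0, 0], [0, 0, 0, 0], [0, 0, 0, 0], [0, 0, 0, 0]], claw=1)

```text
t: 40.95
ee_pos: [0.5928, -0.2972, 0.0612]
ee_rot: [1.842, 2.544, -0.0]
ft_force: [-2.5, 0.8, 6.1]
width: 0.0417
```

drive_tool(deltas=[[0, 0, -0.002, 0], [0, 0, -0.006, 0], [0, 0, -0.015, 0], [0, 0, -0.028, 0], [0, 0, -0.042, 0], [0, 0, -0.057, 0], [0, 0, -0.07, 0], [0, 0, -0.079, 0], [0, 0, -0.082, 0], [0, 0, -0.082, 0]])

```text
t: 42.2
ee_pos: [0.5925, -0.2969, 0.1423]
ee_rot: [-1.842, -2.545, 0.0]
ft_force: [-0.6, 1.1, -2.8]
width: 0.0419
```

```bash
python3 -c "
from h import *
go(*B['d'],.144,.7)"
```

```text
t 42.2 pos [ 0.5925 -0.2969  0.1423] yaw 18.2 tilt [-1.e-04  1.e-04 -1.e+00] F [-0.6  1.1 -2.8] w 0.0419
delta mm [404.1  67.5  -1.6] turn 17.5
```

drive_tool(deltas=[[0.0121, 0.002, -0.002, 0.5], [0.0404, 0.0067, -0.002, 1.8], [0.0808, 0.0135, -0.002, 3.5], [0.1293, 0.0216, -0.002, 5.6], [0.1818, 0.0304, -0.002, 7.9], [0.2344, 0.0391, -0.002, 10.2], [0.2869, 0.0479, -0.002, 12.4], [0.3354, 0.056, -0.002, 14.5], [0.3758, 0.0628, -0.002, 16.3], [0.404, 0.0675, -0.002, 17.5]])

```text
t: 43.45
ee_pos: [0.5294, 0.1107, 0.1444]
ee_rot: [-2.206, -2.236, -0.0]
ft_force: [-0.1, -0.5, -3.2]
width: 0.0421
```

drive_tool(deltas=[[0, 0, 0, 0], [0, 0, 0.003, 0], [0, 0, 0.01, 0], [0, 0, 0.018, 0], [0, 0, 0.024, 0], [0, 0, 0.027, 0], [0, 0, 0.027, 0], [0, 0, 0.027, 0], [0, 0, 0.027, 0], [0, 0, 0.027, 0]])

```text
t: 44.7
ee_pos: [0.5306, 0.108, 0.1176]
ee_rot: [2.208, 2.235, 0.0]
ft_force: [-0.3, 0.1, -3.3]
width: 0.0418
```

```bash
python3 -c "
from h import *
go(*B['d'],.0732,.7)
z=robot.get_state()['ee_pos'][2]; ov('pics/s6.png',*B['d'],z-.0452,.095)"
```

```text
t 44.7 pos [0.5306 0.108  0.1176] yaw 0.7 tilt [ 2.e-04  1.e-04 -1.e+00] F [-0.3  0.1 -3.3] w 0.0418
delta mm [ 0.  -0.2 44.4] turn -0.0
```

View pics/s6.png

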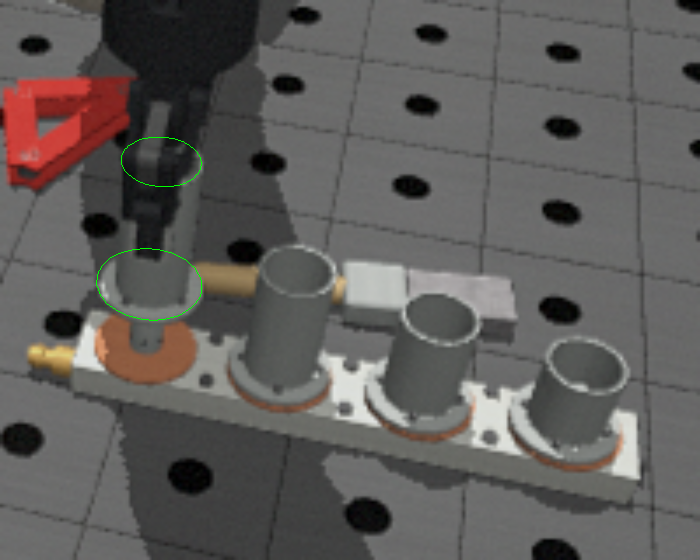

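d is aligned. Lowering it by 43 mm, then creeping.

drive_tool(deltas=[[0, 0, 0.004, 0], [0, 0, 0.011, 0], [0, 0, 0.019, 0], [0, 0, 0.028, 0], [0, 0, 0.035, 0], [0, 0, 0.0395, 0], [0, 0, 0.042, 0], [0, 0, 0.0428, 0], [0, 0, 0.043, 0], [0, 0, 0.043, 0]])

```text
t: 46.0
ee_pos: [0.5307, 0.108, 0.0746]
ee_rot: [2.208, 2.235, 0.001]
ft_force: [-0.3, 0.7, -3.1]
width: 0.0414
```

drive_tool(deltas=[[0, 0, 0.0003, 0], [0, 0, 0.0006, 0], [0, 0, 0.0009, 0], [0, 0, 0.0011, 0], [0, 0, 0.0013, 0], [0, 0, 0.0015, 0], [0, 0, 0.0015, 0], [0, 0, 0.0015, 0], [0, 0, 0.0015, 0], [0, 0, 0.0015, 0]])

```text
t: 47.25
ee_pos: [0.5306, 0.108, 0.0732]
ee_rot: [2.208, 2.235, 0.0]
ft_force: [-2.7, 0.2, 5.6]
width: 0.0417
```

drive_tool(deltas=[[0, 0, 0, 0], [0, 0, 0, 0], [0, 0, 0, 0], [0, 0, 0, 0], [0, 0, 0, 0], [0, 0, 0, 0], [0, 0, 0, 0], [0, 0, -0.01, 0], [0, 0, -0.03, 0], [0, 0, -0.06, 0]], claw=-1)

```text
t: 48.5
ee_pos: [0.5302, 0.1079, 0.1337]
ee_rot: [-2.207, -2.235, 0.001]
ft_force: [-0.1, -0.4, -0.6]
width: 0.0854
```

drive_tool(deltas=[[0, 0, -0.03, 0], [0, 0, -0.06, 0], [-0.02, 0, -0.08, 0], [-0.06, 0, -0.08, 0], [-0.11, 0, -0.08, 0], [-0.16, 0, -0.08, 0], [-0.19, 0, -0.08, 0], [-0.2, 0, -0.08, 0], [-0.2, 0, -0.08, 0], [-0.2, 0, -0.08, 0]])

```text
t: 49.75
ee_pos: [0.5331, -0.0906, 0.2131]
ee_rot: [-2.206, -2.237, -0.001]
ft_force: [-1.4, -0.3, 0.3]
width: 0.0854
```

```bash
python3 -c "
from h import *
im=robot.camera('scene'); t=robot.camera('top')
a=cv2.resize(im[170:290,290:490],None,fx=3.9,fy=3.9); cv2.imwrite('pics/fs.png',a[:,:,::-1])
b=cv2.resize(t[170:270,80:280],None,fx=3.9,fy=3.9); cv2.imwrite('pics/ft.png',b[:,:,::-1]); print(robot.get_state()['t'],robot.get_state()['ee_pos'])"
```

```text
49.85 [ 0.53312442 -0.09077656  0.21304255]
```

View pics/fs.png

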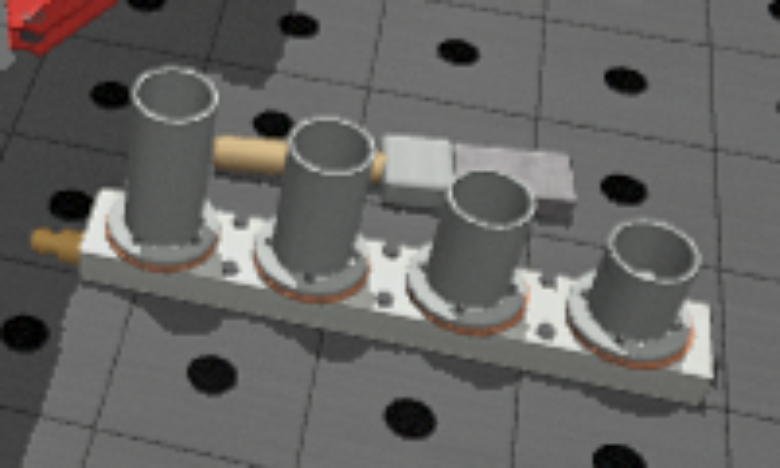

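View pics/ft.png

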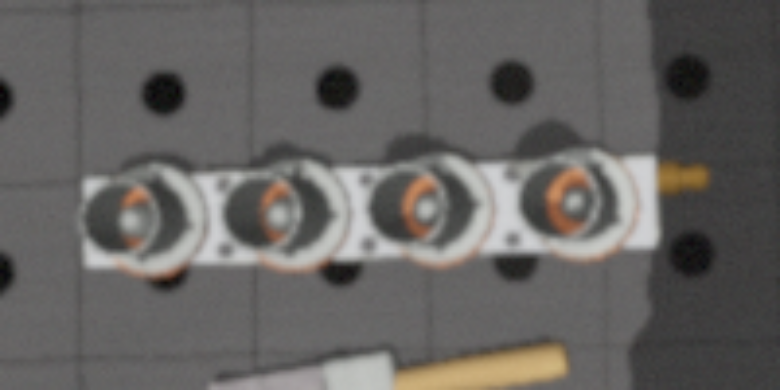

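```bash
python3 -c "
from h import *
S=[(653,251),(491,199),(331,145),(174,95)];T=[(120,219),(263,214),(411,209),(563,202)]
for s,t,h in zip(S,T,(78,93,108,123)):
  print(h,np.round(tri([('top',(t[0]/3.9+80-.37,t[1]/3.9+170-.37)),('scene',(s[0]/3.9+290-.37,s[1]/3.9+170-.37))])*1e3,1))
robot.job_done()"
```

```text
78 [529.6 344.6  79.5]
93 [529.8 265.3  93. ]
108 [529.7 185.4 108.4]
123 [530.7 106.1 123. ]
the job is handed in; nothing more can be done
```

All four spigots are on the purge bar, flange down, one per post, in their original order. From the robot's left to right they run 50, 65, 80 and 95 mm. I handed the job in at about 50 s of the 109 s allowed, with the gripper clear of everything.

- **Picking and placing:** I worked from left to right so the path was always clear, with the jaws set across the row. Each spigot was lowered slowly until it touched its seat, at about 8–14 N, and only then released.
- **Flatness and position:** In the last pictures all four flanges lie flat on the copper seats with the posts inside the bores. The tops measured 79.5, 93.0, 108.4 and 123.0 mm above the table, against the 78, 93, 108 and 123 mm expected. Their axes are within about 3 mm of the measured post positions, well inside the 9 mm play.
- **Disagreements:** Before the move, the measured heights read about 1.5–3 mm above the text's, within the calibration error. The wrist view of the first spigot was about 2.5 mm off the prediction, but the jaws centred it. No check failed.

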